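# Square a plaster blank into the bench fence and trap it with the sliding stop

## Robot

A 7-joint arm with a two-finger parallel gripper is mounted at the origin on the work surface. World frame = base frame: x ahead of the robot, y to its left, z up, the work surface at z = 0. Lengths are in mm, angles in rad, forces in N, time in s.
With the tool pointing down it reaches from about 400 to 925 mm from the base axis. Payload 5.6 kg.
Tool frame: the origin (TCP) lies midway between the tips of the shut fingers; the grasp point (between the pads) lies 19 mm behind it (bot.tcp_to_grasp is the distance from the TCP to the grasp point, in mm); y points along the fingers, z is the direction in which the jaws open and shut, and the axes are right-handed (so a half turn about y gives the same grasp; the last joint's range is limited). The gripper opens to 85 mm and grips with 20 to 120 N. Pads are 22 mm wide; open, the fingers measure 114 mm over their backs; the gripper's body (76 mm by 85 mm) begins 54 mm behind the grasp point. The pads swing forward as they close: fully open they stand 13 mm farther back than shut.
Start: joints at [1.271, 0.468, -0.012, 1.603, 0.006, 1.071, -0.056], TCP at [165.049, -628.703, 231.29] pointing down, gripper open.
Joint ranges: [-2.53, 2.53], [-0.31, 2.02], [-1.57, 1.55], [0.28, 2.44], [-1.29, 4.43], [0.15, 1.84], [-2.92, 2.92]. Speed limits (rad/s): [2.57, 2.57, 3.14, 3.14, 3.14, 3.14, 3.14].

## Interface

Orientations are given as a rotation vector (axis times angle).
In Python, from plant import monitor, viewer, order, bot gives the robot as it stands. The module is installed in compiled form; this text tells all that it offers.
- The arm moves only by the shell command python3 -m handwheel 'ROWS' [FORCE]. ROWS is JSON, a list of rows, each an object of numbers: "x", "y", "z": the shift along the tool's x, y, z scaled (see below); "rx", "ry", "rz": the turn, a rotation vector about the tool's x, y, z scaled (see below); "grip": the finger opening in mm, from 0 to 85.4. A call has 1 to 5 rows; each row is the pose to reach, as a shift and turn from the pose commanded when the call began, along the tool's axes at that moment; what a row does not reach only later rows make up. The controller multiplies each number of a shift by 100 mm and each number of a turn by pi/4 rad. A row lasts 1/8 s, in which the tool goes at most 62.5 mm and 10.7 degrees, less where a joint would pass 70% of its speed; a pose out of reach is approached as far as the arm can. A call with a number of a shift or a turn outside -1 to 1 is refused whole. A call with a gripper value outside its range is refused whole. The fingers move at their own pace and stop on an object; FORCE is the grip in N (left out, the last holds). Time passes only in rows, so rows that repeat a pose let the fingers close. It gives the time, the measured TCP pose, the force and the opening at its end, in the units of the state.
- monitor.read_state(): the state, without advancing time (a new reading comes with each control period).
- viewer.grab_frame(name): name is "scene" or "top" or "wrist"; returns the picture (384x512x3 uint8, red, green, blue); there is no depth.
- viewer.get_calibration(name): a dict with "intrinsics" (3x3 intrinsics, pixels), "R" (3x3) and "t" (3): a world point X has camera coordinates R X + t; the wrist camera has in their place "hand_eye" (4x4, takes a point from camera to tool coordinates, whose origin is the TCP and whose axes are the tool frame's). Camera axes: x right, y down, z forward; pixel columns grow to the right and rows downward; lengths in mm; the calibration is good to about 2 mm. A picture is of the moment at which its call begins: read the wrist's pose just before it. get_calibration takes no time and is no camera call.
- order.close_job(): hands the job in, once; it reports no verdict.
The state is a dict: "clock": time; "q": joint angles; "joint_velocities": joint speeds; "tau": joint torques, N m; "ee_pos": TCP position; "tcp_rot": TCP orientation; "wrist_force": force on the tool from outside, world axes, zero at the start; "ft_torque": the same for the moment, N m; "gripper_width": opening from 0.0 (shut) to 1.0 (fully open).
Only numpy, scipy, OpenCV 4.12 (cv2) and the standard library are available. Lean on these libraries where they do the work, as an engineer would, in place of code of your own. Each camera call takes 0.05 s, during which the arm holds its last target.

## Task

Get the plaster blank ready for carving: push it along the bench until its long side lies flush against the long rail of the steel fence, and slide the fence's sliding stop along the rail until the blank is trapped snugly, without gaps, between the sliding stop and the fixed end stop. Only push: the blank stays flat on the bench throughout and is never lifted or tipped, and the mallet, chisel and bottle are left where they are. Finish with the arm clear of everything.

Things in the scene. Friction and masses are not known exactly. Their poses are not given: they have to be found in the camera images.
- blank_center (a point): Centre (half-way up) of the plaster blank: plain off-white loose block lying flat, 95 mm along its own x, 120 mm along its own y, 40 mm high, 0.45-0.75 kg, too wide to grasp. It starts up to 0.2 rad askew to the fence, in the open space between rail, end stop and sliding stop, touching none. Fully home, its centre is at fence x = -47.5 mm, y = -60 mm, its axes parallel to the fence's.
- fence: L-shaped bare steel fence, fixed to the bench, bars 25 mm high and wide. Origin: its inside corner at bench level; z up, +x away from the robot (within 0.22 rad of world x). Long rail: inner face is the plane x = 0, metal to x = +25 mm. Fixed end stop: inner face is the plane y = 0, metal to y = +25 mm, reaching from the rail to x = -105 mm. The blank belongs at negative x and y.
- rail_end (a point): Free end of the long rail: inner face, bench level, at fence x = 0, y = -405 mm. The sliding stop rides the rail between here and the end stop; the rail runs on to y = +35 mm behind the end stop.
- slide (a joint): Travel of the sliding stop along the rail (m): grows towards the end stop (fence +y); range 0 to 0.30, starts at 0 to 0.03. Its blank-side face is at fence y = -0.320 + joint value, so 0.20 traps a blank that is fully home. About 2 N of friction; stays where it is left.
- slide_face (a point): Middle of the sliding stop's blank-side face, 18 mm above the bench, at fence x = -42.5 mm; axes as the fence's. The stop is a dark steel shoe on the rail (50 mm long, top 34.5 mm up) with an arm square to the rail, from fence x = -1 to -86 mm, top 34 mm up, 25 mm thick: its outer face, where it is pushed, lies 25 mm from this face towards fence -y.
- mallet: Bystander: turned light-wood carver's mallet standing on its 84 mm wide head, 165 mm tall, at the robot's right, clear of the fence. Origin at its underside centre.
- chisel: Bystander: steel stone chisel, 232 mm long, 14 mm thick, lying on the bench to the left of the fence's end stop, pointing roughly away from the robot. Its own x runs along it; origin about mid-length at bench level.
- sprayer: Bystander: white plastic bottle with a green cap, 64 mm across, 170 mm tall, standing to the left of the fence. Origin at its underside centre.

How it is judged (in metres and radians):
At the end, for the whole second after the job is handed in: The blank lies flat and at rest in the fence's corner: centre within 3 mm of home off the rail and off the end stop, square to the fence within 0.03 rad, and the sliding stop is up against it (joint value above 0.196, i.e. within 4 mm of fully home) (x of blank_center in the frame of fence between -0.0505 and -0.045 m and y of blank_center in the frame of fence between -0.063 and -0.057 m and angle between the x axis of blank_center and the x axis of fence, either way round below 0.03 rad and value of joint slide above 0.196 m and height (world z) of blank_center below 0.023 m and angle between blank_center's own z axis and vertical below 0.03 rad and linear speed of blank below 0.01 m/s and velocity of joint slide between -0.01 and 0.01 m/s); the robot touches nothing.
It fails at once if the blank is lifted or tipped (height (world z) of blank_center above 0.028 m or angle between blank_center's own z axis and vertical above 0.15 rad).
It fails at once if a bystander is disturbed (moved more than 20 mm) (distance of any of mallet, chisel, sprayer from where it was at the start of the episode above 0.02 m).
It also fails if it takes over 51 s, if anything falls off the work surface, if the arm or the gripper's body presses on something with over 40 N, if the wrist force passes 120 N, or if a joint passes its speed limit or range.

## Working session

There is one attempt and no reset: what is moved stays moved. The work goes in short steps, Python scripts to look and compute and a shell command to move; the robot and the scene stay as the last step left them, time stands still between calls to the robot, and variables do not carry over. Pictures are saved under pics/ and viewed, and the job is handed in when it is done.

```bash
mkdir -p pics; python3 - <<'E'
from plant import monitor, viewer
import cv2
s=monitor.read_state()
print({k:s[k] for k in s})
for n in ("scene","top"):
    im=viewer.grab_frame(n); cv2.imwrite(f"pics/{n}0.png",im[...,::-1])
    print(n,viewer.get_calibration(n))
print(viewer.get_calibration("wrist"))
E
```

```text
{'clock': 0.0, 'q': array([ 1.27098313,  0.46839951, -0.01157326,  1.6036505 ,  0.00599119,
        1.07138725, -0.05628083]), 'joint_velocities': array([-0.00032972,  0.00085826, -0.00047509,  0.00079172,  0.00021832,
        0.00057561,  0.00152623]), 'tau': array([ 2.13580470e-04, -5.32401288e+01,  2.15912465e-02, -2.51312310e+01,
        1.13618688e-02,  7.80935632e-03, -8.70561053e-06]), 'ee_pos': array([ 164.87311896, -628.1539777 ,  230.31269104]), 'tcp_rot': array([-0.2694754 ,  2.08660436, -2.08287542]), 'wrist_force': array([-0.2305799 ,  0.58408258,  0.19703193]), 'ft_torque': array([ 0.00233355,  0.02798595, -0.03139222]), 'gripper_width': 0.998852350956223}
scene {'intrinsics': array([[495.6393324 ,   0.        , 251.26730938],
       [  0.        , 495.6393324 , 192.04176685],
       [  0.        ,   0.        ,   1.        ]]), 'R': array([[ 0.80909215,  0.58753006, -0.01335397],
       [ 0.46148917, -0.64926122, -0.60455572],
       [-0.36386487,  0.48297857, -0.79645091]]), 't': array([-465.8922453 , -265.13759156, 1636.10389583])}
top {'intrinsics': array([[410.0426
[... 172 characters left out ...]
9116,  0.01869173],
       [-0.99578595,  0.00651798, -0.09147597],
       [ 0.09133504, -0.01936867, -0.99563184]]), 't': array([ -24.35674584,  573.63232522, 1430.66354801])}
{'intrinsics': array([[333.12772127,   0.        , 257.1421215 ],
       [  0.        , 333.12772127, 189.13770335],
       [  0.        ,   0.        ,   1.        ]]), 'hand_eye': array([[-8.28385625e-05,  9.60637579e-01,  2.77804671e-01,
        -7.13626483e+01],
       [ 3.46759985e-04, -2.77804627e-01,  9.60637532e-01,
        -1.42886158e+02],
       [ 9.99999936e-01,  1.75909376e-04, -3.10097737e-04,
        -3.04717915e-01],
       [ 0.00000000e+00,  0.00000000e+00,  0.00000000e+00,
         1.00000000e+00]])}
```

View pics/scene0.png

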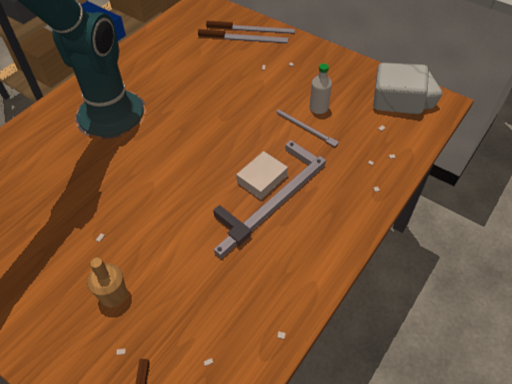

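View pics/top0.png

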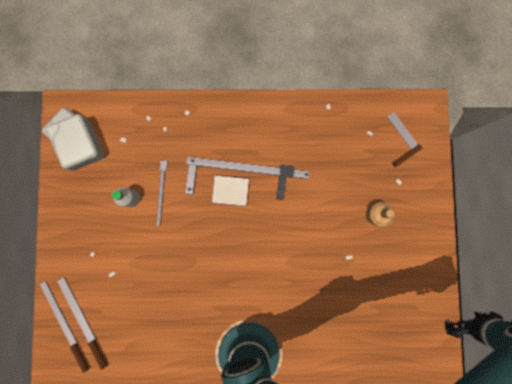

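```bash
python3 - <<'E'
import cv2
im=cv2.imread("pics/top0.png")
c=im[70:270,150:350]
cv2.imwrite("pics/top0c.png",cv2.resize(c,(600,600),interpolation=cv2.INTER_CUBIC))
from scipy.spatial.transform import Rotation as R
print(R.from_rotvec([-0.2694754 ,  2.08660436, -2.08287542]).as_matrix().round(3))
E
```

```text
[[-0.967 -0.001  0.254]
 [-0.254  0.002 -0.967]
 [ 0.    -1.    -0.002]]
```

View pics/top0c.png

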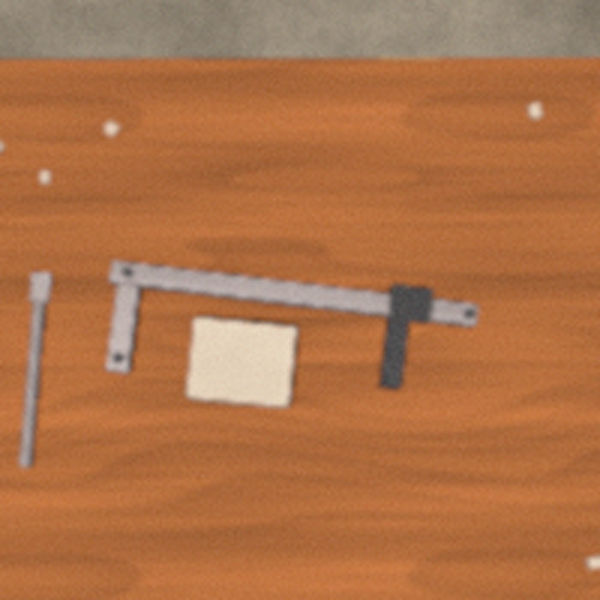

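Both views show the fence rail crossing the top view from (187,157) to (310,177). The end stop is at its left, the blank's top corners lie around (212,177)–(249,206), and the dark stop is near (283,180). I'll convert these to world positions.

```bash
cat > h.py <<'E'
import numpy as np, cv2
from plant import monitor, viewer
from scipy.spatial.transform import Rotation as Rot
def ray(name,px,s=None):
    c=viewer.get_calibration(name);K=np.array(c["intrinsics"])
    d=np.linalg.solve(K,[px[0],px[1],1.])
    if name=="wrist":
        H=np.array(c["hand_eye"]);T=Rot.from_rotvec(s["tcp_rot"]).as_matrix()
        return T@H[:3,3]+s["ee_pos"], T@H[:3,:3]@d
    R=np.array(c["R"]);t=np.array(c["t"])
    return -R.T@t, R.T@d
def pt(name,px,z,s=None):
    o,d=ray(name,px,s); return o+d*(z-o[2])/d[2]
E
python3 - <<'E'
from h import *
f=lambda u,v,z:pt("top",(150+(u+.5)/3-.5,70+(v+.5)/3-.5),z).round(1)
for n,a in dict(railTL=(112,261,25),railTR=(479,304,25),railBR=(474,326,25),esBL=(107,370,25),esBR=(130,372,25),inner=(139,286,25),
 b1=(195,317,40),b2=(297,326,40),b3=(290,406,40),b4=(187,398,40), armL=(380,388,34),armR=(401,389,34),arminnertop=(388,320,34)).items(): print(n,f(*a))
g=lambda u,v,z:pt("top",(u,v),z).round(1)
print("mallet",g(380,215,0),"chisel",g(164,162,7),g(158,225,7),"bottle",g(127,200,0))
E
```

```text
railTL [689.9 213.7  25. ]
railTR [ 635.8 -223.4   25. ]
railBR [ 609.4 -216.8   25. ]
esBL [559.8 218.7  25. ]
esBR [557.2 191.6  25. ]
inner [659.7 181.5  25. ]
b1 [620.3 113.8  40. ]
b2 [608.9  -5.9  40. ]
b3 [514.9   2.9  40. ]
b4 [525.1 123.1  40. ]
armL [ 535.6 -103.1   34. ]
armR [ 534.2 -127.9   34. ]
arminnertop [ 616.1 -113.6   34. ]
mallet [ 477.2 -480.3    0. ] chisel [674. 299.   7.] [447.7 317.5   7. ] bottle [538. 431.   0.]
```

Sizes check out: rail 440 mm, blank 95×120. In the world frame the fence corner is at about (660.8, 182.0) with yaw -0.123. In fence coordinates the blank is at (-78, -134), askew by about 0.03, and slide ≈ 0.022. I'll approach, turning the jaws parallel to the rail.

```bash
cat >> h.py <<'E'
C=np.array([660.8,182.0]);a=-0.1231
ex=np.array([np.cos(a),np.sin(a)]);ey=np.array([-np.sin(a),np.cos(a)])
def status(target=None,ang=np.pi+a):
    s=monitor.read_state();T=Rot.from_rotvec(s["tcp_rot"]).as_matrix()
    p=s["ee_pos"];d=p[:2]-C
    print("t",round(s["clock"],2),"world",p.round(1),"fence",(d@ex).round(1),(d@ey).round(1),"F fence",(s["wrist_force"][:2]@ex).round(1),(s["wrist_force"][:2]@ey).round(1),s["wrist_force"][2].round(1),"yawerr",round(np.arctan2(np.sin(ang-np.arctan2(T[1,0],T[0,0])),np.cos(ang-np.arctan2(T[1,0],T[0,0]))),4))
    if target is not None:
        w=np.r_[C+target[0]*ex+target[1]*ey,target[2]]
        print("shift/100:",(T.T@(w-p)/100).round(3))
E
python3 -m handwheel '[{"x":-0.9,"z":-0.88,"ry":0.484},{"x":-0.9,"z":-0.88,"ry":0.484},{"x":-0.9,"z":-0.88,"ry":0.484}]'
python3 -c "
from h import *
status((-166,-134,150))"
```

```text
t 0.1 world [ 164.9 -628.2  230.4] fence -392.7 -865.0 F fence 0.4 1.2 0.2 yawerr -0.3798
shift/100: [-4.815  0.813 -5.947]$[0]: bad value
```

```bash
python3 -m handwheel '[{"x":-0.9,"y":0,"z":-0.88,"rx":0,"ry":0.484,"rz":0,"grip":85},{"x":-0.9,"y":0,"z":-0.88,"rx":0,"ry":0.484,"rz":0,"grip":85},{"x":-0.9,"y":0,"z":-0.88,"rx":0,"ry":0.484,"rz":0,"grip":85}]'
python3 -c "
from h import *
status((-166,-134,150))"
```

```text
clock: 0.48
ee_pos: [233.6, -516.2, 231.0]
tcp_rot: [-0.127, -2.165, 2.159]
wrist_force: [-0.4, -1.1, 0.7]
gripper_width: 0.994
t 0.47 world [ 233.6 -516.2  231. ] fence -338.3 -745.4 F fence -0.2 -1.2 0.7 yawerr -0.0065
shift/100: [-1.762  0.829 -6.1  ]
```

```bash
G='"rx":0,"ry":0,"rz":0,"grip":85'
python3 -m handwheel '[{"x":-0.9,"y":0,"z":-1,"rx":0,"ry":0,"rz":0,"grip":85},{"x":-0.9,"y":0,"z":-1,"rx":0,"ry":0,"rz":0,"grip":85},{"x":-0.9,"y":0,"z":-1,"rx":0,"ry":0,"rz":0,"grip":85}]' | head -2
python3 -m handwheel '[{"x":-0.8,"y":0,"z":-1,"rx":0,"ry":0,"rz":0,"grip":85},{"x":-0.8,"y":0,"z":-1,"rx":0,"ry":0,"rz":0,"grip":85},{"x":-0.8,"y":0,"z":-1,"rx":0,"ry":0,"rz":0,"grip":85}]' | head -2
python3 -m handwheel '[{"x":0,"y":0,"z":-1,"rx":0,"ry":0,"rz":0,"grip":85},{"x":0,"y":0,"z":-1,"rx":0,"ry":0,"rz":0,"grip":85}]' | head -2
python3 -m handwheel '[{"x":0,"y":0,"z":-1,"rx":0,"ry":0,"rz":0,"grip":85},{"x":0,"y":0,"z":-1,"rx":0,"ry":0,"rz":0,"grip":85}]' | head -2
python3 -m handwheel '[{"x":0,"y":0,"z":-1,"rx":0,"ry":0,"rz":0,"grip":85},{"x":0,"y":0,"z":-1,"rx":0,"ry":0,"rz":0,"grip":85}]' | head -2
python3 -m handwheel '[{"x":0,"y":0,"z":-1,"rx":0,"ry":0,"rz":0,"grip":85},{"x":0,"y":0,"z":-1,"rx":0,"ry":0,"rz":0,"grip":85}]' | head -2
python3 - <<'E'
from h import *
status((-166,-134,150))
cv2.imwrite("pics/w1.png",viewer.grab_frame("wrist")[...,::-1])
E
```

```text
clock: 0.85
ee_pos: [334.9, -429.6, 231.2]
clock: 1.23
ee_pos: [426.2, -340.1, 231.1]
clock: 1.48
ee_pos: [434.7, -243.6, 231.0]
clock: 1.72
ee_pos: [447.4, -144.1, 231.3]
clock: 1.98
ee_pos: [460.1, -44.9, 231.3]
clock: 2.22
ee_pos: [472.9, 54.4, 231.4]
t 2.23 world [472.9  54.4 231.4] fence -170.8 -149.7 F fence 1.1 -1.0 -0.3 yawerr 0.0001
shift/100: [-0.048  0.814 -0.157]
```

View pics/w1.png

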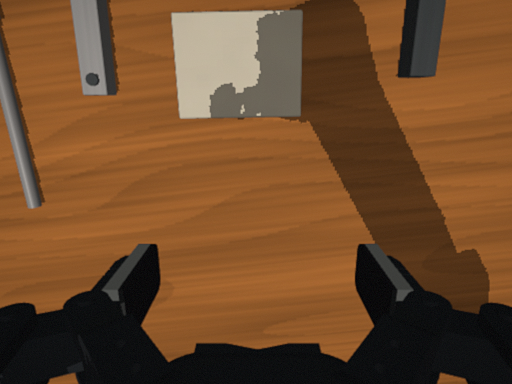

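The wrist view shows the blank's near top edge from (181,118) to (300,117), the end stop tip at (98,95) and the stop arm tip at (417,76). I'll cross-check these positions.

```bash
python3 - <<'E'
from h import *
s=monitor.read_state()
for n,p,z in (("bl",(180.5,118.5),40),("br",(301,117.5),40),("tl",(172,13),40),("tr",(302,10),40),("esR",(117,95),25),("esL",(83.5,94),25),("armL",(399,76),34),("armR",(434,77),34)):
    q=pt("wrist",p,z,s)[:2]; d=q-C; print(n,q.round(1),(d@ex).round(1),(d@ey).round(1))
status((-158,-136,0))
E
```

```text
bl [528.9 129.9] -124.5 -67.9
br [515.9  11.9] -122.9 -186.6
tl [622.4 120.5] -30.6 -65.7
tr [610.9   3.2] -27.6 -183.6
esR [558.8 193. ] -102.6 -1.6
esL [563.7 226.4] -101.8 32.2
armL [543.6 -86.2] -83.4 -280.5
armR [ 538.7 -119.8] -84.2 -314.5
t 2.27 world [473.2  59.1 231.6] fence -171.1 -145.0 F fence 0.0 4.6 0.8 yawerr -0.0051
shift/100: [-0.129  2.316 -0.082]
```

```bash

python3 -m handwheel '[{"x":-0.1,"y":1,"z":-0.15,"rx":0,"ry":0,"rz":0,"grip":85},{"x":-0.1,"y":1,"z":-0.15,"rx":0,"ry":0,"rz":0,"grip":85}]' | head -2
python3 -m handwheel '[{"x":0,"y":0.9,"z":0,"rx":0,"ry":0,"rz":0,"grip":85},{"x":0,"y":0.9,"z":0,"rx":0,"ry":0,"rz":0,"grip":85},{"x":0,"y":0.9,"z":0,"rx":0,"ry":0,"rz":0,"grip":85}]' | head -2
python3 - <<'E'
from h import *
status((-106,-130,0))
cv2.imwrite("pics/w2.png",viewer.grab_frame("wrist")[...,::-1])
E
```

```text
clock: 2.52
ee_pos: [484.1, 65.3, 129.2]
clock: 2.9
ee_pos: [482.7, 65.1, 39.1]
t 2.9 world [482.7  65.1  39.1] fence -162.4 -137.9 F fence 0.0 0.1 -0.0 yawerr 0.002
shift/100: [-0.565  0.388 -0.081]
```

View pics/w2.png

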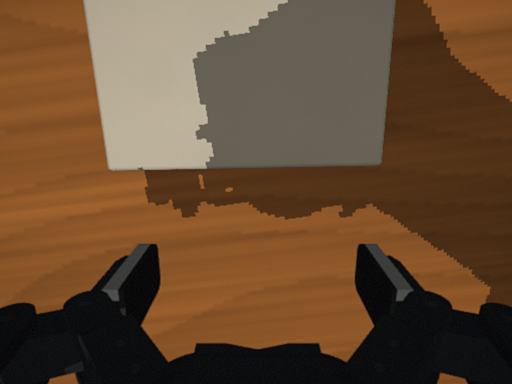

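The wrist view shows the blank's near edge from (109,168) to (382,164) and the fingers centred at column 257, so a 5 mm shift left is needed. I'll lower and then push.

```bash

python3 -m handwheel '[{"x":0,"y":0.38,"z":-0.05,"rx":0,"ry":0,"rz":0,"grip":85},{"x":0,"y":0.38,"z":-0.05,"rx":0,"ry":0,"rz":0,"grip":85},{"x":0,"y":0.38,"z":-0.05,"rx":0,"ry":0,"rz":0,"grip":85}]'
python3 -m handwheel '[{"x":-0.1,"y":0,"z":0,"rx":0,"ry":0,"rz":0,"grip":85},{"x":-0.2,"y":0,"z":0,"rx":0,"ry":0,"rz":0,"grip":85},{"x":-0.26,"y":0,"z":0,"rx":0,"ry":0,"rz":0,"grip":85},{"x":-0.32,"y":0,"z":0,"rx":0,"ry":0,"rz":0,"grip":85},{"x":-0.38,"y":0,"z":0,"rx":0,"ry":0,"rz":0,"grip":85}]'
python3 -c "
from h import *
status((-106,-133,0))"
```

```text
clock: 3.32
ee_pos: [485.9, 72.1, 5.0]
tcp_rot: [-0.136, -2.159, 2.158]
wrist_force: [-0.6, 0.3, 0.7]
gripper_width: 0.995
clock: 3.95
ee_pos: [520.0, 67.9, 2.9]
tcp_rot: [-0.127, -2.154, 2.157]
wrist_force: [-7.4, 1.5, 5.4]
gripper_width: 0.995
t 3.95 world [520.   67.9   2.9] fence -125.7 -130.5 F fence -7.5 0.5 5.4 yawerr -0.0003
shift/100: [-0.197  0.028  0.025]
```

```bash

python3 -m handwheel '[{"x":-0.04,"y":0,"z":0,"rx":0,"ry":0,"rz":0,"grip":85},{"x":-0.07,"y":0,"z":0,"rx":0,"ry":0,"rz":0,"grip":85},{"x":-0.10,"y":0,"z":0,"rx":0,"ry":0,"rz":0,"grip":85},{"x":-0.12,"y":0,"z":0,"rx":0,"ry":0,"rz":0,"grip":85},{"x":-0.12,"y":0,"z":0,"rx":0,"ry":0,"rz":0,"grip":85}]'
python3 - <<'E'
from h import *
status((-106,-133,0))
cv2.imwrite("pics/w3.png",viewer.grab_frame("wrist")[...,::-1])
t=viewer.grab_frame("top")[...,::-1]
cv2.imwrite("pics/t3.png",cv2.resize(t[70:270,150:350],(600,600),interpolation=cv2.INTER_CUBIC))
E
```

```text
clock: 4.58
ee_pos: [532.3, 66.3, 2.8]
tcp_rot: [-0.128, -2.155, 2.157]
wrist_force: [-4.9, 0.1, 3.2]
gripper_width: 0.995
t 4.58 world [532.3  66.3   2.8] fence -113.3 -130.6 F fence -4.9 -0.5 3.2 yawerr -0.0
shift/100: [-0.073  0.028  0.024]
```

View pics/w3.png

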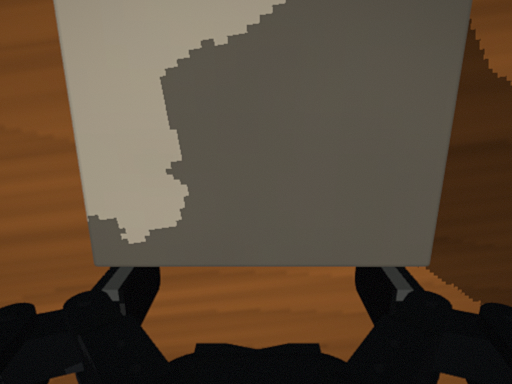

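View pics/t3.png

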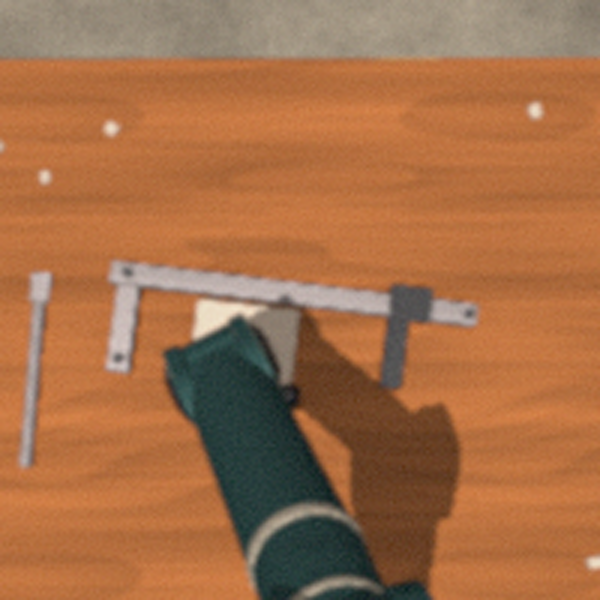

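Both fingers are flat on the blank (near edge (95,265)–(430,265), level). I'll keep pushing towards the rail and watch the force.

```bash

python3 -m handwheel '[{"x":-0.02,"y":0,"z":0,"rx":0,"ry":0,"rz":0,"grip":85},{"x":-0.04,"y":0,"z":0,"rx":0,"ry":0,"rz":0,"grip":85},{"x":-0.06,"y":0,"z":0,"rx":0,"ry":0,"rz":0,"grip":85},{"x":-0.06,"y":0,"z":0,"rx":0,"ry":0,"rz":0,"grip":85}]' >/dev/null
python3 -c "
from h import *
status((-106,-133,0))"
python3 -m handwheel '[{"x":-0.01,"y":0,"z":0,"rx":0,"ry":0,"rz":0,"grip":85},{"x":-0.02,"y":0,"z":0,"rx":0,"ry":0,"rz":0,"grip":85},{"x":-0.03,"y":0,"z":0,"rx":0,"ry":0,"rz":0,"grip":85},{"x":-0.03,"y":0,"z":0,"rx":0,"ry":0,"rz":0,"grip":85}]' >/dev/null
python3 -c "
from h import *
status((-106,-133,0))"
```

```text
t 5.17 world [538.3  65.6   2.8] fence -107.3 -130.6 F fence -5.6 -0.5 3.9 yawerr -0.0
shift/100: [-0.013  0.028  0.024]
t 5.67 world [541.   65.3   2.8] fence -104.5 -130.6 F fence -5.5 -0.1 3.5 yawerr -0.0001
shift/100: [0.014 0.028 0.024]
```

```bash

python3 -m handwheel '[{"x":-0.01,"y":0,"z":0,"rx":0,"ry":0,"rz":0,"grip":85},{"x":-0.02,"y":0,"z":0,"rx":0,"ry":0,"rz":0,"grip":85},{"x":-0.02,"y":0,"z":0,"rx":0,"ry":0,"rz":0,"grip":85}]' >/dev/null
python3 -c "
from h import *
status()"
python3 -m handwheel '[{"x":-0.01,"y":0,"z":0,"rx":0,"ry":0,"rz":0,"grip":85},{"x":-0.02,"y":0,"z":0,"rx":0,"ry":0,"rz":0,"grip":85},{"x":-0.02,"y":0,"z":0,"rx":0,"ry":0,"rz":0,"grip":85}]' >/dev/null
python3 - <<'E'
from h import *
status()
cv2.imwrite("pics/w4.png",viewer.grab_frame("wrist")[...,::-1])
t=viewer.grab_frame("scene")[...,::-1]
cv2.imwrite("pics/s4.png",cv2.resize(t[120:270,190:340],(600,600),interpolation=cv2.INTER_CUBIC))
E
```

```text
t 6.05 world [541.5  65.2   2.7] fence -104.1 -130.6 F fence -9.3 0.3 7.9 yawerr -0.0002
t 6.42 world [541.4  65.1   2.4] fence -104.2 -130.7 F fence -14.5 -0.2 10.8 yawerr -0.0002
```

View pics/s4.png

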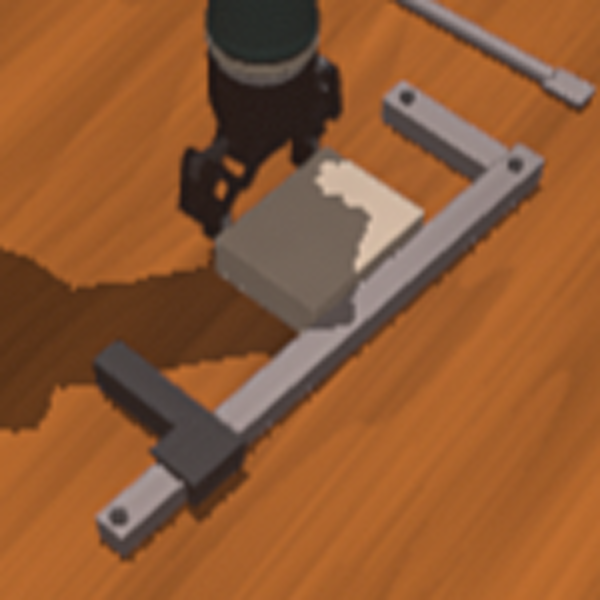

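The blank is against the rail: the tool stopped at -104 and the force rose to 14.5 N. The scene crop shows the blank's far edge along the rail. I'll back off, lift and go to the outer side of the sliding stop.

```bash

python3 -m handwheel '[{"x":0.2,"y":0,"z":0,"rx":0,"ry":0,"rz":0,"grip":85},{"x":0.4,"y":0,"z":0,"rx":0,"ry":0,"rz":0,"grip":85},{"x":0.4,"y":-0.5,"z":0,"rx":0,"ry":0,"rz":0,"grip":85},{"x":0.4,"y":-1,"z":0,"rx":0,"ry":0,"rz":0,"grip":85},{"x":0.4,"y":-1,"z":0,"rx":0,"ry":0,"rz":0,"grip":85}]' >/dev/null
python3 -m handwheel '[{"x":0,"y":0,"z":1,"rx":0,"ry":0,"rz":0,"grip":0},{"x":0,"y":0,"z":1,"rx":0,"ry":0,"rz":0,"grip":0}]' >/dev/null
python3 -m handwheel '[{"x":-0.4,"y":0,"z":1,"rx":0,"ry":0,"rz":0,"grip":0},{"x":-0.4,"y":0,"z":1,"rx":0,"ry":0,"rz":0,"grip":0}]' >/dev/null
python3 -m handwheel '[{"x":-0.4,"y":0,"z":0.46,"rx":0,"ry":0,"rz":0,"grip":0},{"x":-0.4,"y":0,"z":0.46,"rx":0,"ry":0,"rz":0,"grip":0},{"x":-0.4,"y":0,"z":0.46,"rx":0,"ry":0,"rz":0,"grip":0}]'
python3 - <<'E'
from h import *
status((-60,-375,10))
cv2.imwrite("pics/w5.png",viewer.grab_frame("wrist")[...,::-1])
t=viewer.grab_frame("top")[...,::-1]
cv2.imwrite("pics/t5.png",cv2.resize(t[70:270,150:350],(600,600),interpolation=cv2.INTER_CUBIC))
E
```

```text
clock: 8.02
ee_pos: [555.7, -183.8, 101.9]
tcp_rot: [-0.131, -2.158, 2.155]
wrist_force: [0.1, 0.3, -1.0]
gripper_width: 0.004
t 8.03 world [ 555.7 -183.8  101.9] fence -59.4 -375.9 F fence 0.1 0.4 -1.0 yawerr 0.0004
shift/100: [ 0.004  0.919 -0.009]
```

View pics/w5.png

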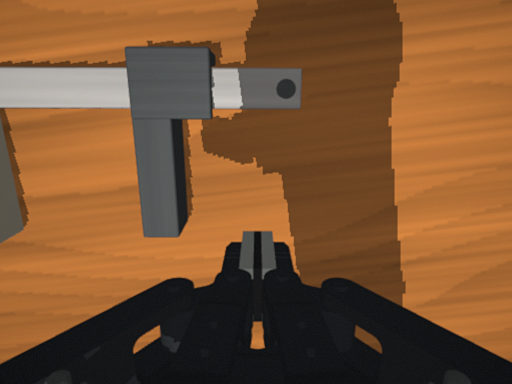

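View pics/t5.png

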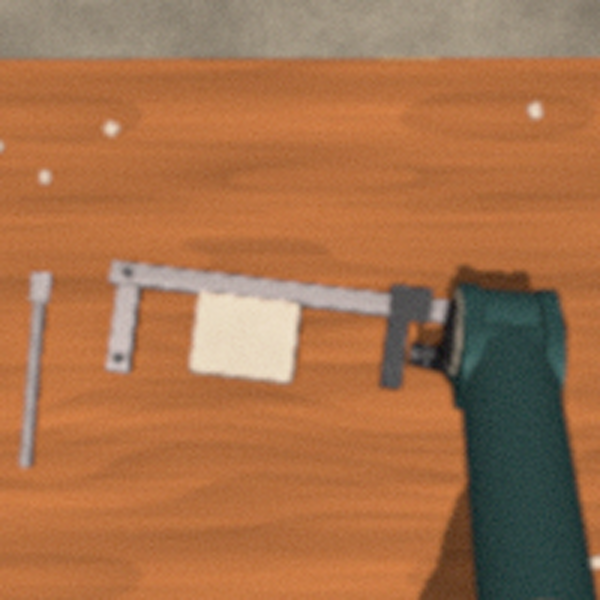

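The wrist view shows the stop arm tip at (145,236)–(180,237). The blank now lies along the rail. I'll check the geometry before going down.

```bash
python3 - <<'E'
from h import *
s=monitor.read_state()
for n,p,z in (("armtipL",(144.5,236.5),34),("armtipR",(179.5,236.5),34),("shoeR",(211,118),34.5),("railendBR",(301,108),25),("railendTR",(301,69),25)):
    q=pt("wrist",p,z,s)[:2]; d=q-C; print(n,q.round(1),(d@ex).round(1),(d@ey).round(1))
status((-60,-375,10))
E
```

```text
armtipL [ 541.4 -102. ] -83.6 -296.6
armtipR [ 538.5 -126. ] -83.6 -320.7
shoeR [ 615.  -160.4] -3.4 -345.4
railendBR [ 613.7 -217.5] 2.3 -402.3
railendTR [ 637.3 -219.5] 26.0 -401.3
t 8.12 world [ 555.9 -182.8  102.5] fence -59.4 -374.9 F fence -0.4 0.3 -0.2 yawerr -0.0016
shift/100: [0.005 0.925 0.002]
```

```bash

python3 -m handwheel '[{"x":0,"y":0.5,"z":0,"rx":0,"ry":0,"rz":0,"grip":0},{"x":0,"y":0.92,"z":0,"rx":0,"ry":0,"rz":0,"grip":0},{"x":0,"y":0.92,"z":0,"rx":0,"ry":0,"rz":0,"grip":0}]' >/dev/null
python3 -m handwheel '[{"x":0,"y":0,"z":-0.15,"rx":0,"ry":0,"rz":0,"grip":0},{"x":0,"y":0,"z":-0.3,"rx":0,"ry":0,"rz":0,"grip":0},{"x":0,"y":0,"z":-0.4,"rx":0,"ry":0,"rz":0,"grip":0},{"x":0,"y":0,"z":-0.5,"rx":0,"ry":0,"rz":0,"grip":0},{"x":0,"y":0,"z":-0.6,"rx":0,"ry":0,"rz":0,"grip":0}]'
python3 -c "
from h import *
status()"
python3 -m handwheel '[{"x":0,"y":0,"z":-0.1,"rx":0,"ry":0,"rz":0,"grip":0},{"x":0,"y":0,"z":-0.2,"rx":0,"ry":0,"rz":0,"grip":0},{"x":0,"y":0,"z":-0.3,"rx":0,"ry":0,"rz":0,"grip":0},{"x":0,"y":0,"z":-0.4,"rx":0,"ry":0,"rz":0,"grip":0},{"x":0,"y":0,"z":-0.5,"rx":0,"ry":0,"rz":0,"grip":0}]'
python3 - <<'E'
from h import *
status()
cv2.imwrite("pics/w6.png",viewer.grab_frame("wrist")[...,::-1])
E
```

```text
clock: 9.12
ee_pos: [564.6, -125.0, 11.9]
tcp_rot: [-0.135, -2.157, 2.159]
wrist_force: [0.8, -2.5, 1.7]
gripper_width: -0.001
t 9.12 world [ 564.6 -125.    11.9] fence -57.8 -316.5 F fence 1.1 -2.4 1.7 yawerr 0.0009
clock: 9.75
ee_pos: [570.4, -74.6, 11.2]
tcp_rot: [-0.133, -2.158, 2.158]
wrist_force: [1.4, -2.0, 0.9]
gripper_width: -0.003
t 9.75 world [570.4 -74.6  11.2] fence -58.2 -265.8 F fence 1.6 -1.8 0.9 yawerr 0.0003
```

View pics/w6.png

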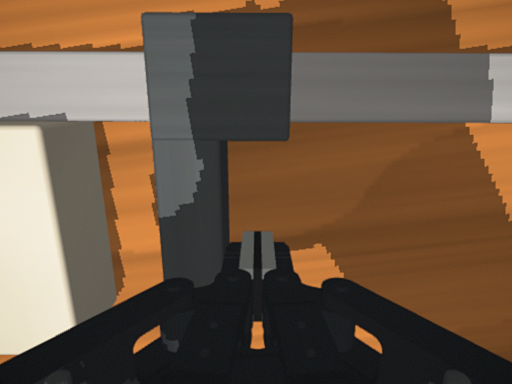

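The finger bears on the stop arm at about 2 N, with the blank still to the left (edge at column ~105). I'll continue.

```bash

python3 -m handwheel '[{"x":0,"y":0,"z":-0.08,"rx":0,"ry":0,"rz":0,"grip":0},{"x":0,"y":0,"z":-0.16,"rx":0,"ry":0,"rz":0,"grip":0},{"x":0,"y":0,"z":-0.24,"rx":0,"ry":0,"rz":0,"grip":0},{"x":0,"y":0,"z":-0.32,"rx":0,"ry":0,"rz":0,"grip":0},{"x":0,"y":0,"z":-0.4,"rx":0,"ry":0,"rz":0,"grip":0}]'>/dev/null
python3 -c "
from h import *
status()"
python3 -m handwheel '[{"x":0,"y":0,"z":-0.08,"rx":0,"ry":0,"rz":0,"grip":0},{"x":0,"y":0,"z":-0.16,"rx":0,"ry":0,"rz":0,"grip":0},{"x":0,"y":0,"z":-0.24,"rx":0,"ry":0,"rz":0,"grip":0},{"x":0,"y":0,"z":-0.32,"rx":0,"ry":0,"rz":0,"grip":0},{"x":0,"y":0,"z":-0.4,"rx":0,"ry":0,"rz":0,"grip":0}]'>/dev/null
python3 - <<'E'
from h import *
status()
cv2.imwrite("pics/w7.png",viewer.grab_frame("wrist")[...,::-1])
E
```

```text
t 10.43 world [574.8 -36.5  11.2] fence -58.5 -227.4 F fence 1.1 -7.7 1.5 yawerr 0.0008
t 11.05 world [579.7   1.8  11.2] fence -58.4 -188.8 F fence 0.8 -7.3 1.8 yawerr 0.0023
```

View pics/w7.png

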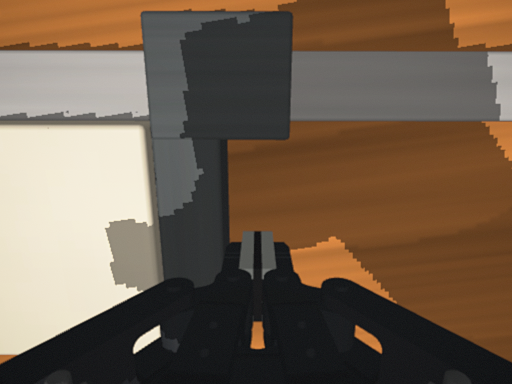

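The blank is flush with the stop face (edge at column ~150) and close to the rail. I'll continue gently.

```bash

python3 -m handwheel '[{"x":0,"y":0,"z":-0.06,"rx":0,"ry":0,"rz":0,"grip":0},{"x":0,"y":0,"z":-0.12,"rx":0,"ry":0,"rz":0,"grip":0},{"x":0,"y":0,"z":-0.16,"rx":0,"ry":0,"rz":0,"grip":0},{"x":0,"y":0,"z":-0.2,"rx":0,"ry":0,"rz":0,"grip":0},{"x":0,"y":0,"z":-0.2,"rx":0,"ry":0,"rz":0,"grip":0}]'>/dev/null
python3 -c "
from h import *
status()"
python3 -m handwheel '[{"x":0,"y":0,"z":-0.02,"rx":0,"ry":0,"rz":0,"grip":0},{"x":0,"y":0,"z":-0.04,"rx":0,"ry":0,"rz":0,"grip":0},{"x":0,"y":0,"z":-0.06,"rx":0,"ry":0,"rz":0,"grip":0},{"x":0,"y":0,"z":-0.06,"rx":0,"ry":0,"rz":0,"grip":0}]'>/dev/null
python3 - <<'E'
from h import *
status()
E
```

```text
t 11.72 world [582.4  22.7  11.2] fence -58.3 -167.7 F fence 1.9 -5.5 0.6 yawerr 0.0012
t 12.22 world [583.   28.1  11.2] fence -58.3 -162.3 F fence 1.2 -6.4 1.3 yawerr 0.0017
```

```bash

for i in 1; do
python3 -m handwheel '[{"x":0,"y":0,"z":-0.02,"rx":0,"ry":0,"rz":0,"grip":0},{"x":0,"y":0,"z":-0.03,"rx":0,"ry":0,"rz":0,"grip":0},{"x":0,"y":0,"z":-0.03,"rx":0,"ry":0,"rz":0,"grip":0}]'>/dev/null
python3 -c "
from h import *
status()"; done
python3 -m handwheel '[{"x":0,"y":0,"z":-0.01,"rx":0,"ry":0,"rz":0,"grip":0},{"x":0,"y":0,"z":-0.02,"rx":0,"ry":0,"rz":0,"grip":0},{"x":0,"y":0,"z":-0.03,"rx":0,"ry":0,"rz":0,"grip":0},{"x":0,"y":0,"z":-0.03,"rx":0,"ry":0,"rz":0,"grip":0}]'>/dev/null
python3 - <<'E'
from h import *
status()
t=viewer.grab_frame("top")[...,::-1]
cv2.imwrite("pics/t8.png",cv2.resize(t[70:270,150:350],(600,600),interpolation=cv2.INTER_CUBIC))
t=viewer.grab_frame("scene")[...,::-1]
cv2.imwrite("pics/s8.png",cv2.resize(t[120:270,190:340],(600,600),interpolation=cv2.INTER_CUBIC))
E
```

```text
t 12.6 world [583.4  30.9  11.2] fence -58.3 -159.5 F fence 1.4 -6.6 0.8 yawerr 0.0018
t 13.1 world [583.7  33.3  11.2] fence -58.2 -157.0 F fence 1.9 -6.9 1.1 yawerr 0.0021
```

View pics/s8.png

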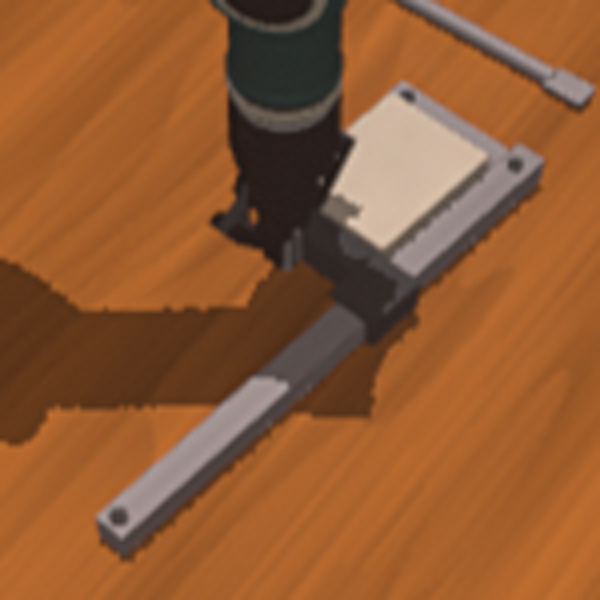

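The blank is almost at the end stop, and there's no force rise yet. I'll continue.

```bash

python3 -m handwheel '[{"x":0,"y":0,"z":-0.01,"rx":0,"ry":0,"rz":0,"grip":0},{"x":0,"y":0,"z":-0.02,"rx":0,"ry":0,"rz":0,"grip":0},{"x":0,"y":0,"z":-0.03,"rx":0,"ry":0,"rz":0,"grip":0},{"x":0,"y":0,"z":-0.03,"rx":0,"ry":0,"rz":0,"grip":0}]'>/dev/null
python3 -c "
from h import *
status()"
python3 -m handwheel '[{"x":0,"y":0,"z":-0.01,"rx":0,"ry":0,"rz":0,"grip":0},{"x":0,"y":0,"z":-0.02,"rx":0,"ry":0,"rz":0,"grip":0},{"x":0,"y":0,"z":-0.02,"rx":0,"ry":0,"rz":0,"grip":0}]'>/dev/null
python3 -c "
from h import *
status()"
python3 -m handwheel '[{"x":0,"y":0,"z":-0.01,"rx":0,"ry":0,"rz":0,"grip":0},{"x":0,"y":0,"z":-0.02,"rx":0,"ry":0,"rz":0,"grip":0},{"x":0,"y":0,"z":-0.02,"rx":0,"ry":0,"rz":0,"grip":0}]'>/dev/null
python3 -c "
from h import *
status()"
```

```text
t 13.7 world [583.7  33.4  11.2] fence -58.3 -157.0 F fence 1.0 -13.6 3.5 yawerr 0.004
t 14.07 world [583.7  33.4  11.2] fence -58.3 -156.9 F fence -0.1 -17.8 6.0 yawerr 0.0052
t 14.45 world [583.6  33.5  11.2] fence -58.4 -156.9 F fence 0.5 -20.4 7.7 yawerr 0.0064
```

The stack is solid: 20 N with no motion, at the expected position. I'll back off, lift and look down at it.

```bash

python3 -m handwheel '[{"x":0,"y":0,"z":0.1,"rx":0,"ry":0,"rz":0,"grip":0},{"x":0,"y":0,"z":0.3,"rx":0,"ry":0,"rz":0,"grip":0},{"x":0,"y":-0.5,"z":0.3,"rx":0,"ry":0,"rz":0,"grip":0},{"x":0,"y":-1,"z":0.3,"rx":0,"ry":0,"rz":0,"grip":0}]'>/dev/null
python3 -m handwheel '[{"x":0.5,"y":-0.2,"z":-0.5,"rx":0,"ry":0,"rz":0,"grip":40},{"x":1,"y":-0.2,"z":-1,"rx":0,"ry":0,"rz":0,"grip":40},{"x":1,"y":-0.2,"z":-1,"rx":0,"ry":0,"rz":0,"grip":40},{"x":1,"y":-0.2,"z":-1,"rx":0,"ry":0,"rz":0,"grip":40},{"x":1,"y":-0.2,"z":-1,"rx":0,"ry":0,"rz":0,"grip":40}]'>/dev/null
python3 - <<'E'
from h import *
status((-140,-60,5))
cv2.imwrite("pics/w9.png",viewer.grab_frame("wrist")[...,::-1])
t=viewer.grab_frame("top")[...,::-1]
cv2.imwrite("pics/t9.png",cv2.resize(t[130:230,170:270],(600,600),interpolation=cv2.INTER_CUBIC))
E
```

```text
t 15.57 world [495.2 123.  131. ] fence -157.1 -78.9 F fence 0.7 -0.8 -0.1 yawerr 0.0026
shift/100: [-0.17  1.26 -0.19]
```

View pics/w9.png

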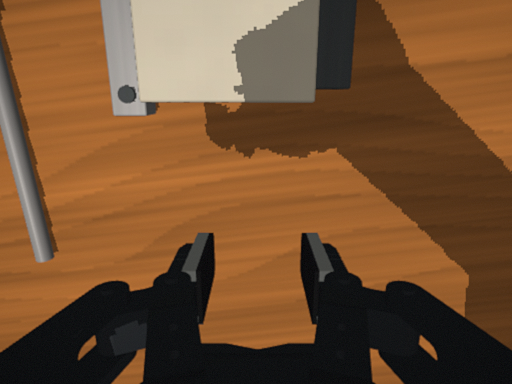

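View pics/t9.png

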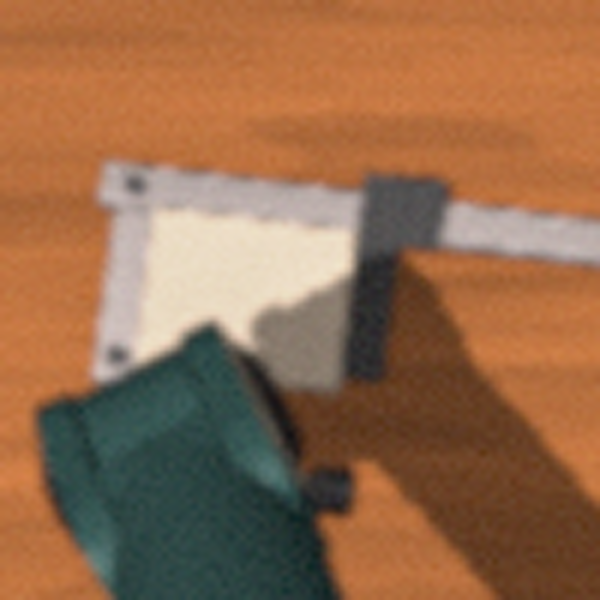

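Blank, rail, end stop and sliding stop look closed up in both views. I'll confirm with a gentle second push towards the rail; it should stop near fence x -104, as before.

```bash

python3 -m handwheel '[{"x":0,"y":0.6,"z":-0.19,"rx":0,"ry":0,"rz":0,"grip":40},{"x":0,"y":1,"z":-0.19,"rx":0,"ry":0,"rz":0,"grip":40},{"x":0,"y":1,"z":-0.19,"rx":0,"ry":0,"rz":0,"grip":40}]'>/dev/null
python3 -m handwheel '[{"x":0,"y":0.26,"z":0,"rx":0,"ry":0,"rz":0,"grip":40},{"x":-0.2,"y":0.26,"z":0,"rx":0,"ry":0,"rz":0,"grip":40},{"x":-0.36,"y":0.26,"z":0,"rx":0,"ry":0,"rz":0,"grip":40},{"x":-0.46,"y":0.26,"z":0,"rx":0,"ry":0,"rz":0,"grip":40},{"x":-0.48,"y":0.26,"z":0,"rx":0,"ry":0,"rz":0,"grip":40}]'>/dev/null
python3 -c "
from h import *
status((-104,-60,5))"
python3 -m handwheel '[{"x":-0.02,"y":0,"z":0,"rx":0,"ry":0,"rz":0,"grip":40},{"x":-0.03,"y":0,"z":0,"rx":0,"ry":0,"rz":0,"grip":40},{"x":-0.03,"y":0,"z":0,"rx":0,"ry":0,"rz":0,"grip":40}]'>/dev/null
python3 -c "
from h import *
status((-104,-60,5))"
```

```text
t 16.68 world [545.3 137.2   6. ] fence -109.1 -58.6 F fence -0.6 -0.6 0.1 yawerr 0.0014
shift/100: [-0.051  0.01   0.014]
t 17.05 world [546.8 137.3   5.2] fence -107.6 -58.3 F fence 0.8 -0.5 -0.7 yawerr -0.0
shift/100: [-0.036  0.002  0.017]
```

```bash

python3 -m handwheel '[{"x":-0.02,"y":0,"z":0,"rx":0,"ry":0,"rz":0,"grip":40},{"x":-0.03,"y":0,"z":0,"rx":0,"ry":0,"rz":0,"grip":40},{"x":-0.03,"y":0,"z":0,"rx":0,"ry":0,"rz":0,"grip":40}]'>/dev/null
python3 -c "
from h import *
status((-104,-60,5))"
python3 -m handwheel '[{"x":-0.01,"y":0,"z":0,"rx":0,"ry":0,"rz":0,"grip":40},{"x":-0.02,"y":0,"z":0,"rx":0,"ry":0,"rz":0,"grip":40},{"x":-0.02,"y":0,"z":0,"rx":0,"ry":0,"rz":0,"grip":40}]'>/dev/null
python3 -c "
from h import *
status((-104,-60,5))"
python3 -m handwheel '[{"x":-0.01,"y":0,"z":0,"rx":0,"ry":0,"rz":0,"grip":40},{"x":-0.02,"y":0,"z":0,"rx":0,"ry":0,"rz":0,"grip":40},{"x":-0.02,"y":0,"z":0,"rx":0,"ry":0,"rz":0,"grip":40}]'>/dev/null
python3 -c "
from h import *
status((-104,-60,5))"
```

```text
t 17.43 world [550.2 136.8   5.2] fence -104.2 -58.4 F fence -0.3 -0.5 -1.0 yawerr 0.0004
shift/100: [-0.002  0.002  0.016]
t 17.8 world [550.9 136.7   5.1] fence -103.5 -58.5 F fence -5.4 -1.1 4.0 yawerr 0.0002
shift/100: [0.005 0.001 0.015]
t 18.18 world [550.8 136.6   5. ] fence -103.6 -58.6 F fence -10.8 -1.1 8.6 yawerr 0.0001
shift/100: [ 0.004 -0.     0.014]
```

It stops at once at -103.6 with the force climbing, so the blank sits against the rail. I'll retreat and lift clear for a last look.

```bash

python3 -m handwheel '[{"x":0.2,"y":0,"z":0,"rx":0,"ry":0,"rz":0,"grip":40},{"x":0.5,"y":0,"z":0,"rx":0,"ry":0,"rz":0,"grip":40},{"x":0.6,"y":-0.5,"z":0,"rx":0,"ry":0,"rz":0,"grip":40},{"x":0.6,"y":-1,"z":0,"rx":0,"ry":0,"rz":0,"grip":40}]'>/dev/null
python3 -m handwheel '[{"x":0,"y":-0.5,"z":0.5,"rx":0,"ry":0,"rz":0,"grip":40},{"x":0,"y":-1,"z":1,"rx":0,"ry":0,"rz":0,"grip":40},{"x":0,"y":-1,"z":1,"rx":0,"ry":0,"rz":0,"grip":40},{"x":0,"y":-1,"z":1,"rx":0,"ry":0,"rz":0,"grip":40}]'>/dev/null
python3 -m handwheel '[{"x":0,"y":0,"z":0.5,"rx":0,"ry":0,"rz":0,"grip":40},{"x":0,"y":0,"z":1,"rx":0,"ry":0,"rz":0,"grip":40},{"x":0,"y":0,"z":1,"rx":0,"ry":0,"rz":0,"grip":40},{"x":0,"y":0,"z":1,"rx":0,"ry":0,"rz":0,"grip":40}]'>/dev/null
python3 - <<'E'
from h import *
status()
t=viewer.grab_frame("top")[...,::-1]
cv2.imwrite("pics/t10.png",cv2.resize(t[130:230,170:270],(600,600),interpolation=cv2.INTER_CUBIC))
cv2.imwrite("pics/t10f.png",t)
t=viewer.grab_frame("scene")[...,::-1]
cv2.imwrite("pics/s10.png",cv2.resize(t[120:270,210:360],(600,600),interpolation=cv2.INTER_CUBIC))
E
```

```text
t 19.68 world [469.8 -52.9 204. ] fence -160.7 -256.6 F fence 0.2 -0.0 0.0 yawerr -0.0019
```

View pics/t10.png

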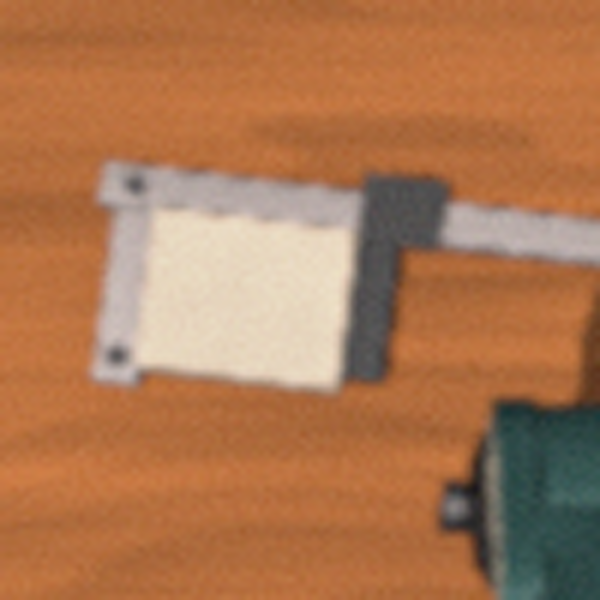

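View pics/s10.png

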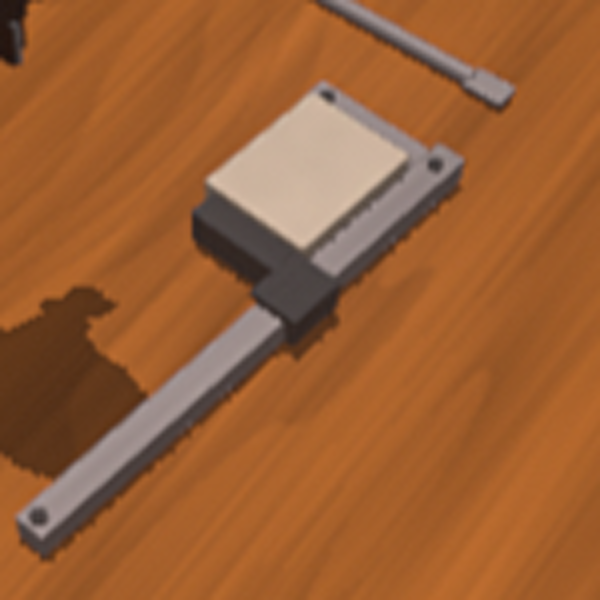

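View pics/t10f.png

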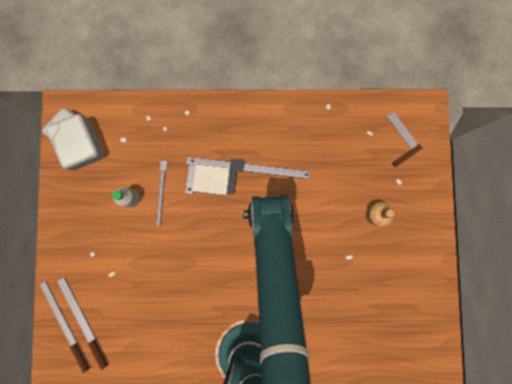

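The final views show the blank (top-view crop (150,205)–(355,228) and (138,370)–(340,390)) closed up between rail, end stop and sliding stop. The bystanders are unmoved and the arm is clear. One numeric check before handing in.

```bash
python3 - <<'E'
from h import *
for n,u,v,z in (("armtipR",385,380,34),("bBL",137,371,40),("bBR",341,391,40),("bTL",152,208,40),("bTR",357,230,40)):
    q=pt("top",(170+(u+.5)/6-.5,130+(v+.5)/6-.5),z)[:2]-C; print(n,(q@ex).round(1),(q@ey).round(1))
from plant import order
print(order.close_job())
E
```

```text
armtipR -85.3 -146.6
bBL -97.3 -2.3
bBR -95.2 -122.0
bTL -0.8 1.4
bTR 0.3 -119.9
the job is handed in; nothing more can be done
None
```

The blank is home in the fence corner, trapped between the end stop and the sliding stop. I handed the job in at about 20 s of the 51 s allowed; no verdict is reported.

- **What I did:** I pushed the blank square onto the rail with the open fingers. Then I pushed the sliding stop along with the shut fingers until blank and end stop were solid: 20 N with no further motion. A second gentle push towards the rail stopped at the same place as the first, within 1 mm.
- **Last picture:** The blank measures about x −97 to 0 mm and y −122 to 0 mm in the fence frame, which is home within the roughly 2 mm reading error. The stop's outer face read −146.6 mm, so the slide is at about 0.198 by picture. That reading error is about as large as the margin above 0.196, so the solid stop under force is the better evidence that it is fully home.
- **Squareness:** The blank's edges read within about 0.02 rad of the fence.
- **Bystanders and arm:** In the last top view the mallet, chisel and bottle stood where they started. The arm was about 200 mm up and touching nothing. No check failed.

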